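# Click the turntable's speed selector to five and start it

## Task

Get the vase turntable's control unit ready for painting: with the outside of closed fingers, push the speed selector's lever round clockwise, click by click and without forcing it, until it rests at speed five (the fifth click from the off stop), then press the start button fully down and let it come back up, and finish with the hand clear. Do not pinch the lever, and leave the vase, jar, tub, sanding blocks, brush and bowl where they are.

Things in the scene. Friction and masses are not known exactly. Their poses are not given: they have to be found in the camera images.
- selector (a joint): Selector angle, rad: 0 at the off stop, growing clockwise seen from above, to 3.665 at the far stop. Eight detents 0.5236 (30 degrees) apart: off 0, one 0.5236, ... five 2.618, seven 3.665. A click takes about 0.09 N m (2 N at 45 mm from the axis); let go between two detents, it snaps to the nearer. It starts at off, one or two.
- selector_axis (a point): Where the selector's upright axis meets the flat top of the control unit, 60 mm above the table. The selector: a black round hub 36 mm across, 30 mm high, with one straight black lever pointing out level; lever 14 mm wide, its end 60 mm from the axis, underside 8 mm and top 30 mm above the unit's top.
- selector_tip (a point): Middle of the lever's outer end face, 60 mm from the axis, 19 mm above the unit's top; the lever points from the axis to here. Seen from above, at off the lever points 1.833 rad anticlockwise of the unit's x axis; it swings clockwise through the unit's +x side.
- unit: Control unit: fixed grey box, 200 (x) by 310 (y) by 60 mm high, on the table; origin at the centre of its underside, z up. Selector axis at x 0, y +60 mm; start button at x -30, y -105 mm. On its top, 73 mm from the selector's axis, eight raised black marks, one for each position: a bar for off, then dots growing from one to seven.
- start (a joint): Travel of the start button, m: 0 up, 0.006 fully down; spring-loaded, about 5 N to hold it fully down.
- start_top (a point): Centre of the top face of the start button, a grey round button 28 mm across in a black housing on top of the unit; it is pressed straight down.
- vase: Bystander: blue-grey vase, 114 mm across, 240 mm high, standing on the turntable (head 76 mm high) to the left of the unit; origin at the centre of its underside.
- jar: Bystander: small closed jar, 40 mm across, 45 mm high, standing on top of the unit between selector and button, towards the far edge; origin at the centre of its underside.
- tub: Bystander: closed paint tub, 90 mm across, 70 mm high, on the table left of the unit; origin at the centre of its underside.
- block_near: Bystander: sanding block 90 x 60 x 32 mm on the table, on the robot's side of the unit; origin at the centre of its underside.
- block_right: Bystander: sanding block 90 x 60 x 32 mm on the table, right of the unit; origin at the centre of its underside.
- brush: Bystander: paint brush lying on the table, on the robot's side of the unit; origin at the underside.
- bowl: Bystander: white bowl, 130 mm across, 50 mm high, on the table further right; origin at the centre of its underside.

How it is judged:
By the outcome, as a careful person would: the job done as asked, in the order asked, and still so for the second after the job is handed in, with the robot touching nothing.
It also fails if it takes over 54 s, if anything falls off the work surface, if the arm or the gripper's body presses on something with over 40 N, if the wrist force passes 120 N, or if a joint passes its speed limit or range.

## Robot

A 6-joint arm with a two-finger parallel gripper is mounted at the origin on the work surface. World frame = base frame: x ahead of the robot, y to its left, z up, the work surface at z = 0. Lengths are in m, angles in degrees, forces in N, time in s.
With the tool pointing down it reaches from about 0.25 to 0.775 m from the base axis. Payload 4 kg.
Tool frame: the origin (TCP) lies at the centre of the arm's flange, where the gripper is bolted on; the fingertips stand 199 mm ahead of it and the grasp point (between the pads) lies 180 mm ahead of it; z points along the fingers, y is the line along which they close (so a half turn about z gives the same grasp; the last joint's range is limited). The gripper opens to 94 mm and grips with 3 to 60 N. Pads are 16 mm wide; open, the fingers measure 119 mm over their backs; the gripper's body (75 mm by 177 mm) begins 78 mm behind the grasp point.
Start: joints at [-80.22, 4.996, 78.535, -0, 96.463, -5.907], TCP at [0.149, -0.53, 0.405] pointing down, gripper open.
Joint ranges: [-177.83, 177.83], [-43.37, 116.18], [15.69, 146.23], [-61.86, 241.86], [9.47, 152.12], [-147.06, 147.06]. Speed limits (degrees/s): [159.86, 159.86, 180, 180, 180, 180].

## Interface

Orientations are given as a 3x3 rotation matrix whose columns are the frame's x, y, z axes.
In Python, from cell import manip gives the robot as it stands.
- The arm moves only by the tool apply_moves, never from a script. Its argument "plan" is a list of rows, each a list of 3 entries, a list of its own where there are three numbers: the shift along the tool's x, y, z in m, then the turn, a rotation vector about the tool's x, y, z in rad, then the opening in per cent of the stroke, from 0 (shut) to 100 (fully open). A call has 1 to 5 rows; each row shifts and turns the commanded pose from where the row before left it, along the tool's axes as they then stand; what a row does not reach is not made up. A row lasts 1/10 s, in which the tool goes at most 50 mm and 8.59 degrees, less where a joint would pass 70% of its speed; a pose out of reach is approached as far as the arm can. A call with a gripper value outside its range is refused whole. The fingers move at their own pace and stop on an object; the grip force is fixed at half the most. Time passes only in rows, so rows that do not move let the fingers close. It gives the time, the measured TCP pose, the force, the opening and the grip force at its end, in the units of the state.
- manip.read_state(): the state, without advancing time (a new reading comes with each control period).
- manip.snapshot(name): name is "scene" or "top"; returns the picture (480x640x3 uint8, blue, green, red); there is no depth.
- manip.camera_model(name): a dict with "intrinsics" (3x3 intrinsics, pixels), "world_from_camera" (4x4, takes a point from camera to world coordinates). Camera axes: x right, y down, z forward; pixel columns grow to the right and rows downward; lengths in m; the calibration is good to about 2 mm. A picture is of the moment at which its call begins. camera_model takes no time and is no camera call.
- manip.sign_off(): hands the job in; it is judged then, once.
The state is a dict: "clock": time; "q": joint angles; "qvel": joint speeds; "joint_efforts": joint torques, N m; "eef_pos": TCP position; "eef_rot": TCP orientation; "wrist_force": force on the tool from outside, world axes, zero at the start; "wrist_torque": the same for the moment, N m; "opening": finger opening in m; "finger_force": force on a finger pad.
Only numpy, scipy, OpenCV 4.12 (cv2) and the standard library are available. Lean on these libraries where they do the work, as an engineer would, in place of code of your own. Each camera call takes 0.05 s, during which the arm holds its last target. There are 200 camera calls.

## Working session

There is one attempt and no reset: what is moved stays moved. The work goes in short steps, Python scripts to look and compute and a tool call to move; the robot and the scene stay as the last step left them, time stands still between calls to the robot, and variables do not carry over. Pictures are saved under pics/ and viewed, at most 10 in all, crops included, and the job is handed in when it is done.

Besides the shell and the picture viewer there is one more tool, called after "Emit:" by a JSON object that holds its "op" and its "data". apply_moves: Moves the arm, as the interface text tells. Its arguments: {"type":"object","properties":{"plan":{"type":"array"}},"required":["plan"]}

```bash
mkdir -p pics
python3 - <<'E'
from cell import manip
import cv2,numpy as np
for n in("scene","top"):
    cv2.imwrite(f"pics/{n}0.png",manip.snapshot(n)); c=manip.camera_model(n)
    print(n,np.round(c["intrinsics"],1).tolist(),np.round(c["world_from_camera"],4).tolist())
s=manip.read_state(); print(s)
E
```

```text
scene [[506.6, 0.0, 317.7], [0.0, 506.6, 239.4], [0.0, 0.0, 1.0]] [[-0.3052, 0.5208, -0.7972, 1.4903], [0.9522, 0.1781, -0.2482, 0.3165], [0.0127, -0.8349, -0.5503, 0.7578], [0.0, 0.0, 0.0, 1.0]]
top [[562.7, 0.0, 313.8], [0.0, 562.7, 245.5], [0.0, 0.0, 1.0]] [[-0.0172, -0.9963, 0.0846, 0.4157], [-0.9998, 0.0162, -0.0119, 0.0157], [0.0105, -0.0848, -0.9963, 1.5984], [0.0, 0.0, 0.0, 1.0]]
{'clock': 0.1, 'q': array([-8.02183771e+01,  5.03487185e+00,  7.86134651e+01, -2.58957956e-03,
        9.64633836e+01, -5.90812594e+00]), 'qvel': array([-0.03079948, -0.0336855 , -0.26458796,  0.04864888,  0.05665296,
       -0.02914485]), 'joint_efforts': array([ 1.74643512e-03, -3.41253483e+01, -3.03300440e+01,  7.18823075e-02,
        3.04228754e-02, -9.41701774e-05]), 'eef_pos': array([ 0.14869919, -0.5294158 ,  0.40364407]), 'eef_rot': array([[ 9.62741539e-01,  2.70422979e-01, -3.75529992e-04],
       [ 2.70423194e-01, -9.62739650e-01,  1.91391324e-03],
       [ 1.56028506e-04, -1.94415580e-03, -9.99998098e-01]]), 'wrist_force': array([ 0.01163617,  0.47668556, -0.53812473]), 'wrist_torque': array([ 0.01449237,  0.01809157, -0.00735084]), 'finger_force': 0.0, 'opening': 0.093847022413123}
```

View pics/top0.png

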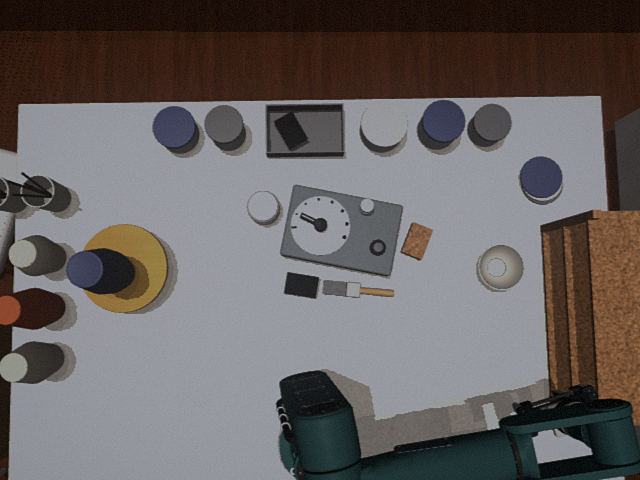

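View pics/scene0.png

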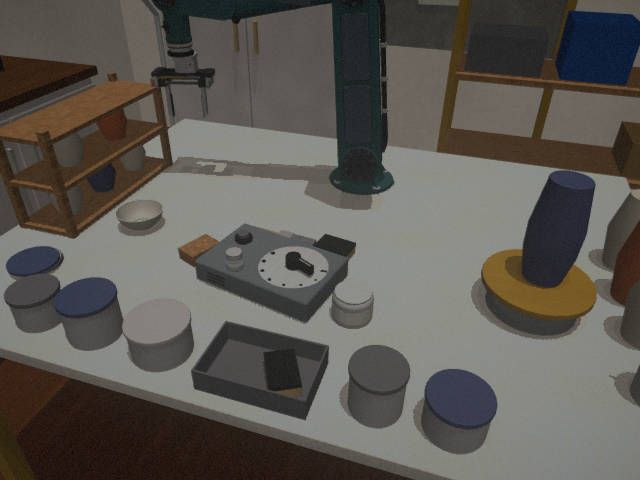

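Run:
```python
import cv2
t=cv2.imread("pics/top0.png")[170:290,260:420]; cv2.imwrite("pics/topc.png",cv2.resize(t,None,fx=5,fy=5,interpolation=cv2.INTER_CUBIC))
```

```text
(no output)
```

View pics/topc.png

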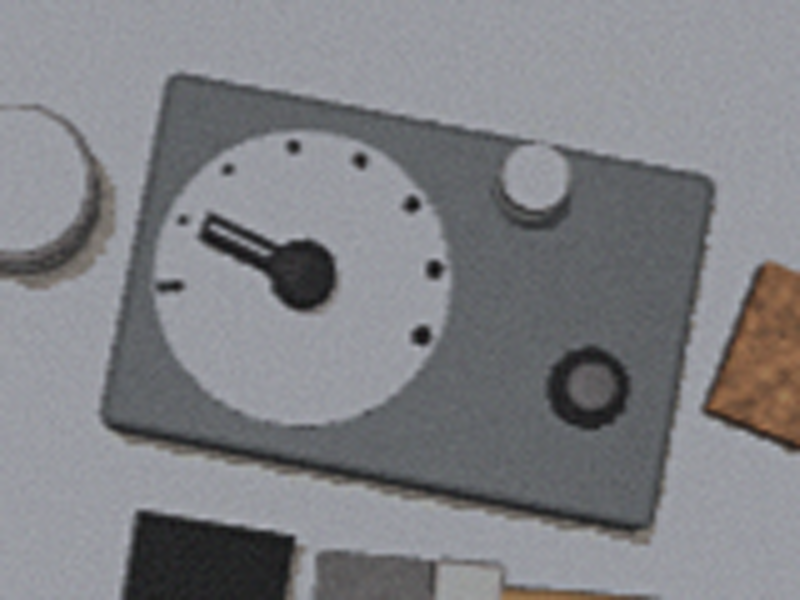

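The top crop shows the hub at about (304,274), with the lever pointing to dot one at (183,220). The eight marks run clockwise from off (170,287) to seven (421,335), and five is at (411,204). The button is at (592,385) and the jar at (535,180). Next I'll fit the unit pose.

```bash
cat > h.py <<'E'
import numpy as np, cv2
from cell import manip
from scipy.optimize import least_squares
def ray(n,uv,z):
    c=manip.camera_model(n);K=c["intrinsics"];T=c["world_from_camera"]
    d=T[:3,:3]@np.linalg.solve(K,[*uv,1.]);o=T[:3,3]
    return (o+d*(z-o[2])/d[2])[:2]
def crop(uv): return (260+(uv[0]+.5)/5-.5,170+(uv[1]+.5)/5-.5)
E
python3 - <<'E'
from h import *
M=[(170,287),(183,220),(228,169),(293,147),(360,160),(411,204),(434,269),(421,335)]
W=[ray("top",crop(p),.0605) for p in M]
L=[np.array([0,.06])+.073*np.array([np.cos(a),np.sin(a)]) for a in np.radians(105-30*np.arange(8))]
W.append(ray("top",crop((592,385)),.075));L.append(np.array([-.03,-.105]))
W.append(ray("top",crop((304,274)),.09));L.append(np.array([0,.06]))
W=np.array(W);L=np.array(L)
R=lambda a:np.array([[np.cos(a),-np.sin(a)],[np.sin(a),np.cos(a)]])
f=lambda p:((L@R(p[2]).T+p[:2])-W).ravel()
r=least_squares(f,[.45,0,0]);p=r.x
print("unit",p,np.degrees(p[2]));print(np.round(r.fun.reshape(-1,2)*1e3,1))
ax=R(p[2])@[0,.06]+p[:2];b=R(p[2])@[-.03,-.105]+p[:2];print("axis",ax,"button",b,W[8])
tip=ray("top",crop((206,228)),.088);print("tip",tip,np.degrees(np.arctan2(*(tip-ax)[::-1])),np.linalg.norm(tip-ax))
print("five dir",np.degrees(p[2])+105-150)
print("jar",ray("top",crop((537,172)),.105),"tub",ray("top",(264,206),.07),"vase",ray("top",(87,270),.316))
E
```

```text
unit [ 0.58982971 -0.07975196 -0.20531018] -11.763407022812041
[[-0.3 -0. ]
 [-0.4 -0. ]
 [-0.2  0. ]
 [-0.1  0.2]
 [ 0.   0.1]
 [-0.2 -0.4]
 [ 0.3 -0.3]
 [-0.3 -0.6]
 [-0.2  0.7]
 [ 1.4  0.2]]
axis [ 0.60206196 -0.02101209] button [ 0.53905334 -0.1764306 ] [ 0.53923558 -0.17715502]
tip [0.62682638 0.03132586] 64.67818127133035 0.0579011058124453
five dir -56.763407022812046
jar [ 0.65195322 -0.14689175] tub [0.65634147 0.13192814] vase [0.47721442 0.51592338]
```

```bash
cat >> h.py <<'E'
AX=np.array([.6017,-.0210]);BT=np.array([.5391,-.1767]);ZP=.271
def face(th,gap=0.,z=ZP,rho=.045,h=.015):  # finger beside lever at world angle th (deg); pose x,y,z,yaw(rad)
    t=np.radians(th);u=np.array([np.cos(t),np.sin(t)]);n=np.array([-u[1],u[0]])
    return np.array([*(AX+rho*u+(h+gap)*n),z,t+np.pi/2])
def plan(start,wps,ds=.04,da=.14):
    c=np.array(start,float);rows=[]
    for w in wps:
        w=np.array(w);d=w-c;n=max(1,int(np.ceil(max(np.linalg.norm(d[:3])/ds,abs(d[3])/da)-.02)))
        s=c.copy()
        for i in range(1,n+1):
            g=s+(w-s)*i/n;e=g-c;cy,sy=np.cos(c[3]),np.sin(c[3])
            t=np.round([e[0]*cy+e[1]*sy,e[0]*sy-e[1]*cy,-e[2]],4); a=round(-e[3],3)
            rows.append([t.tolist(),[0,0,a],0])
            c=c+[t[0]*cy+t[1]*sy,t[0]*sy-t[1]*cy,-t[2],-a]
    for i in range(0,len(rows),5): print(rows[i:i+5])
    print("end",np.round(c,4))
def pose():
    s=manip.read_state();p=s["eef_pos"];R=s["eef_rot"]
    return np.array([*p,np.arctan2(R[1,0],R[0,0])]),s
E
python3 - <<'E'
from h import *
a=face(80); print(a)
p0=[.149,-.53,.405,np.radians(15.69)]
plan(p0,[[.149,-.41,.405,p0[3]+.4],[*a[:2],.405,a[3]]],.045,.148)
E
```

```text
[0.59474205 0.02592107 0.271      2.96705973]
[[[0.0108, -0.0385, -0.0], [0, 0, np.float64(-0.133)], 0], [[0.0158, -0.0367, -0.0], [0, 0, np.float64(-0.134)], 0], [[0.0206, -0.0343, -0.0], [0, 0, np.float64(-0.133)], 0], [[0.0388, -0.0039, -0.0], [0, 0, np.float64(-0.143)], 0], [[0.0389, 0.0016, -0.0], [0, 0, np.float64(-0.144)], 0]]
[[[0.0383, 0.0073, -0.0], [0, 0, np.float64(-0.143)], 0], [[0.0369, 0.0126, -0.0], [0, 0, np.float64(-0.143)], 0], [[0.0347, 0.0177, -0.0], [0, 0, np.float64(-0.144)], 0], [[0.0318, 0.0226, -0.0], [0, 0, np.float64(-0.143)], 0], [[0.0282, 0.0268, -0.0], [0, 0, np.float64(-0.143)], 0]]
[[[0.0242, 0.0306, -0.0], [0, 0, np.float64(-0.144)], 0], [[0.0195, 0.0337, -0.0], [0, 0, np.float64(-0.143)], 0], [[0.0145, 0.0362, -0.0], [0, 0, np.float64(-0.143)], 0], [[0.0092, 0.0378, -0.0], [0, 0, np.float64(-0.144)], 0], [[0.0036, 0.0388, -0.0], [0, 0, np.float64(-0.143)], 0]]
[[[-0.0019, 0.039, -0.0], [0, 0, np.float64(-0.143)], 0], [[-0.0074, 0.0382, -0.0], [0, 0, np.float64(-0.144)], 0], [[-0.0128, 0.0368, -0.0], [0, 0, np.float64(-0.143)], 0], [[-0.018, 0.0346, -0.0], [0, 0, np.float64(-0.143)], 0]]
end [0.5948 0.0259 0.405  2.9668]
```

Emit:
{"op": "apply_moves", "data": {"plan": [[[0.011, -0.038, 0], [0, 0, -0.133], 0], [[0.016, -0.037, 0], [0, 0, -0.134], 0], [[0.021, -0.034, 0], [0, 0, -0.133], 0], [[0.039, -0.004, 0], [0, 0, -0.143], 0], [[0.039, 0.002, 0], [0, 0, -0.144], 0]]}}

```text
clock: 0.6
eef_pos: [0.2057, -0.3537, 0.4043]
eef_rot: [[0.57, 0.822, 0.0], [0.822, -0.57, 0.0], [0.0, 0.0, -1.0]]
wrist_force: [0.9, -0.2, -0.6]
opening: 0.0572
finger_force: 0.0
```

Emit:
{"op": "apply_moves", "data": {"plan": [[[0.038, 0.007, 0], [0, 0, -0.143], 0], [[0.037, 0.013, 0], [0, 0, -0.143], 0], [[0.035, 0.018, 0], [0, 0, -0.144], 0], [[0.032, 0.023, 0], [0, 0, -0.143], 0], [[0.028, 0.027, 0], [0, 0, -0.143], 0]]}}

```text
clock: 1.1
eef_pos: [0.3468, -0.2176, 0.4043]
eef_rot: [[-0.112, 0.994, -0.0], [0.994, 0.112, 0.0], [0.0, -0.0, -1.0]]
wrist_force: [0.1, -0.9, -0.2]
opening: 0.0168
finger_force: 0.0
```

Emit:
{"op": "apply_moves", "data": {"plan": [[[0.024, 0.031, 0], [0, 0, -0.144], 0], [[0.02, 0.034, 0], [0, 0, -0.143], 0], [[0.015, 0.036, 0], [0, 0, -0.143], 0], [[0.009, 0.038, 0], [0, 0, -0.144], 0], [[0.004, 0.039, 0], [0, 0, -0.143], 0]]}}

```text
clock: 1.6
eef_pos: [0.4866, -0.0802, 0.4042]
eef_rot: [[-0.737, 0.675, -0.001], [0.675, 0.737, -0.0], [0.0, -0.001, -1.0]]
wrist_force: [0.2, 0.6, 0.0]
opening: 0.0005
finger_force: 0.0
```

Emit:
{"op": "apply_moves", "data": {"plan": [[[-0.002, 0.039, 0], [0, 0, -0.143], 0], [[-0.007, 0.038, 0], [0, 0, -0.144], 0], [[-0.013, 0.037, 0], [0, 0, -0.143], 0], [[-0.018, 0.035, 0], [0, 0, -0.143], 0], [[0, 0, 0], [0, 0, 0], 0]]}}

```text
clock: 2.1
eef_pos: [0.5993, 0.0308, 0.4023]
eef_rot: [[-0.986, 0.168, -0.002], [0.168, 0.986, 0.001], [0.003, 0.001, -1.0]]
wrist_force: [0.5, -0.8, -0.9]
opening: 0.0004
finger_force: 0.0
```

Emit:
{"op": "apply_moves", "data": {"plan": [[[0.002, -0.003, 0.03], [0, 0, 0], 0], [[0, 0, 0.035], [0, 0, 0], 0], [[0, 0, 0.035], [0, 0, 0], 0], [[0, 0, 0.02], [0, 0, 0], 0], [[0, 0, 0], [0, 0, 0], 0]]}}

```text
clock: 2.6
eef_pos: [0.5929, 0.0246, 0.28]
eef_rot: [[-0.984, 0.176, -0.01], [0.176, 0.984, 0.0], [0.009, -0.002, -1.0]]
wrist_force: [-0.4, 0.4, 0.4]
opening: 0.0004
finger_force: 0.0
```

Run:
```python
from h import *
cv2.imwrite("pics/s1.png",cv2.resize(manip.snapshot("scene")[160:330,170:400],None,fx=3,fy=3,interpolation=cv2.INTER_CUBIC))
p,s=pose();print(p,np.degrees(p[3]),face(80),s["wrist_force"])
```

```text
[0.5937384  0.02461271 0.28279132 2.96524379] 169.8959541541377 [0.59474205 0.02592107 0.271      2.96705973] [0.43072285 0.16128499 0.70432135]
```

View pics/s1.png

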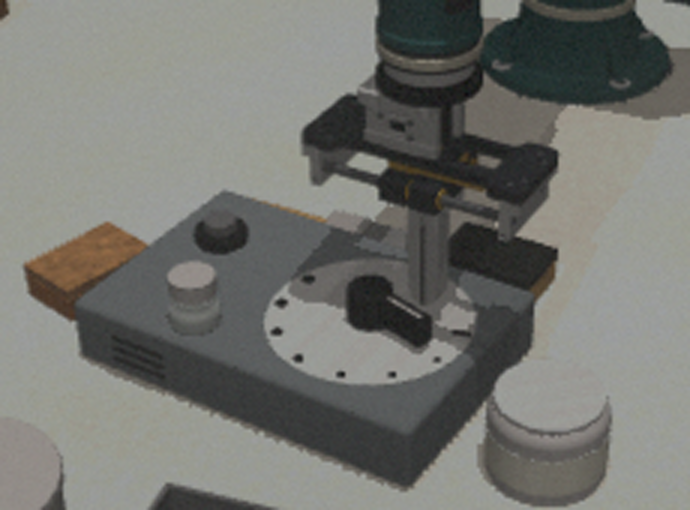

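The picture shows the closed fingers at about (430,260), just anticlockwise of the lever (tip at 425,330), with the jar and button well clear. Next is the arc push.

Run:
```python
from h import *
p,s=pose()
plan(p,[face(78)]+[face(t) for t in np.arange(74.5,-6,-3.5)],.04,.07)
```

```text
[[[-0.0023, 0.002, 0.0118], [0, 0, np.float64(0.033)], 0], [[-0.0028, 0.0008, -0.0], [0, 0, np.float64(0.061)], 0], [[-0.0028, 0.0008, -0.0], [0, 0, np.float64(0.061)], 0], [[-0.0028, 0.0009, -0.0], [0, 0, np.float64(0.061)], 0], [[-0.0027, 0.0008, -0.0], [0, 0, np.float64(0.061)], 0]]
[[[-0.0028, 0.0008, -0.0], [0, 0, np.float64(0.062)], 0], [[-0.0028, 0.0009, -0.0], [0, 0, np.float64(0.061)], 0], [[-0.0028, 0.0008, -0.0], [0, 0, np.float64(0.061)], 0], [[-0.0027, 0.0008, -0.0], [0, 0, np.float64(0.061)], 0], [[-0.0028, 0.0009, -0.0], [0, 0, np.float64(0.061)], 0]]
[[[-0.0028, 0.0008, -0.0], [0, 0, np.float64(0.061)], 0], [[-0.0028, 0.0008, -0.0], [0, 0, np.float64(0.061)], 0], [[-0.0027, 0.0008, -0.0], [0, 0, np.float64(0.061)], 0], [[-0.0028, 0.0009, -0.0], [0, 0, np.float64(0.061)], 0], [[-0.0028, 0.0008, -0.0], [0, 0, np.float64(0.061)], 0]]
[[[-0.0028, 0.0008, -0.0], [0, 0, np.float64(0.061)], 0], [[-0.0027, 0.0009, -0.0], [0, 0, np.float64(0.061)], 0], [[-0.0028, 0.0008, -0.0], [0, 0, np.float64(0.062)], 0], [[-0.0028, 0.0008, -0.0], [0, 0, np.float64(0.061)], 0], [[-0.0028, 0.0009, -0.0], [0, 0, np.float64(0.061)], 0]]
[[[-0.0027, 0.0008, -0.0], [0, 0, np.float64(0.061)], 0], [[-0.0028, 0.0008, -0.0], [0, 0, np.float64(0.061)], 0], [[-0.0028, 0.0009, -0.0], [0, 0, np.float64(0.061)], 0], [[-0.0028, 0.0008, -0.0], [0, 0, np.float64(0.061)], 0]]
end [ 0.6473 -0.008   0.271   1.5272]
```

Emit:
{"op": "apply_moves", "data": {"plan": [[[-0.002, 0.002, 0.012], [0, 0, 0.033], 0], [[-0.0028, 0.0008, 0], [0, 0, 0.061], 0], [[-0.0028, 0.0008, 0], [0, 0, 0.061], 0], [[-0.0028, 0.0008, 0], [0, 0, 0.061], 0], [[-0.0028, 0.0008, 0], [0, 0, 0.061], 0]]}}

```text
clock: 3.15
eef_pos: [0.6088, 0.0263, 0.2752]
eef_rot: [[-0.898, 0.44, 0.002], [0.44, 0.898, -0.0], [-0.002, 0.001, -1.0]]
wrist_force: [-2.1, 0.0, 0.7]
opening: 0.0002
finger_force: 1.2
```

Emit:
{"op": "apply_moves", "data": {"plan": [[[-0.0028, 0.0008, 0], [0, 0, 0.061], 0], [[-0.0028, 0.0008, 0], [0, 0, 0.061], 0], [[-0.0028, 0.0008, 0], [0, 0, 0.061], 0], [[-0.0028, 0.0008, 0], [0, 0, 0.061], 0], [[-0.0028, 0.0008, 0], [0, 0, 0.061], 0]]}}

```text
clock: 3.65
eef_pos: [0.623, 0.0219, 0.2755]
eef_rot: [[-0.725, 0.689, 0.004], [0.689, 0.725, -0.001], [-0.003, 0.002, -1.0]]
wrist_force: [-0.1, -0.1, 0.2]
opening: 0.0006
finger_force: 0.0
```

Run:
```python
from h import *
p,s=pose();print(p,s["wrist_force"],face(78-31.5),s["clock"])
```

```text
[0.62302582 0.0219018  0.27551399 2.38128454] [-0.0634395  -0.06981833  0.20742233] [0.62179534 0.02196717 0.271      2.38237443] 3.65
```

Emit:
{"op": "apply_moves", "data": {"plan": [[[-0.0028, 0.0008, 0.001], [0, 0, 0.061], 0], [[-0.0028, 0.0008, 0.001], [0, 0, 0.061], 0], [[-0.0028, 0.0008, 0], [0, 0, 0.061], 0], [[-0.0028, 0.0008, 0], [0, 0, 0.061], 0], [[-0.0028, 0.0008, 0], [0, 0, 0.061], 0]]}}

```text
clock: 4.15
eef_pos: [0.6344, 0.0143, 0.2735]
eef_rot: [[-0.485, 0.875, 0.001], [0.875, 0.485, 0.001], [0.0, 0.002, -1.0]]
wrist_force: [-2.9, 2.9, 0.9]
opening: 0.0002
finger_force: 1.5
```

Emit:
{"op": "apply_moves", "data": {"plan": [[[-0.0028, 0.0008, 0], [0, 0, 0.061], 0], [[-0.0028, 0.0008, 0], [0, 0, 0.061], 0], [[-0.0028, 0.0008, 0], [0, 0, 0.061], 0], [[-0.0028, 0.0008, 0], [0, 0, 0.061], 0], [[-0.0028, 0.0008, 0], [0, 0, 0.061], 0]]}}

```text
clock: 4.65
eef_pos: [0.6439, 0.0022, 0.2736]
eef_rot: [[-0.199, 0.98, 0.004], [0.98, 0.199, -0.001], [-0.001, 0.004, -1.0]]
wrist_force: [-0.1, -0.1, 0.7]
opening: 0.0003
finger_force: 0.0
```

Run:
```python
from h import *
p,s=pose();th=np.degrees(p[3])-90;print(p,th,s["wrist_force"],face(th))
cv2.imwrite("pics/s2.png",cv2.resize(manip.snapshot("scene")[160:330,170:400],None,fx=3,fy=3,interpolation=cv2.INTER_CUBIC))
plan(p,[face(t) for t in np.arange(th-3.5,-51,-3.5)],.04,.07)
```

```text
[0.64394837 0.00222366 0.2736096  1.77133939] 11.49027133293859 [-0.13101316 -0.14755756  0.68966906] [0.64281011 0.00266345 0.271      1.77133939]
[[[-0.0021, -0.0002, 0.0026], [0, 0, np.float64(0.061)], 0], [[-0.0028, 0.0008, 0.0], [0, 0, np.float64(0.061)], 0], [[-0.0028, 0.0009, 0.0], [0, 0, np.float64(0.061)], 0], [[-0.0027, 0.0008, 0.0], [0, 0, np.float64(0.061)], 0], [[-0.0028, 0.0008, 0.0], [0, 0, np.float64(0.061)], 0]]
[[[-0.0028, 0.0009, 0.0], [0, 0, np.float64(0.062)], 0], [[-0.0028, 0.0008, 0.0], [0, 0, np.float64(0.061)], 0], [[-0.0027, 0.0008, 0.0], [0, 0, np.float64(0.061)], 0], [[-0.0028, 0.0009, 0.0], [0, 0, np.float64(0.061)], 0], [[-0.0028, 0.0008, 0.0], [0, 0, np.float64(0.061)], 0]]
[[[-0.0028, 0.0008, 0.0], [0, 0, np.float64(0.061)], 0], [[-0.0027, 0.0009, 0.0], [0, 0, np.float64(0.061)], 0], [[-0.0028, 0.0008, 0.0], [0, 0, np.float64(0.061)], 0], [[-0.0028, 0.0008, 0.0], [0, 0, np.float64(0.061)], 0], [[-0.0028, 0.0009, 0.0], [0, 0, np.float64(0.061)], 0]]
[[[-0.0027, 0.0008, 0.0], [0, 0, np.float64(0.061)], 0], [[-0.0028, 0.0008, 0.0], [0, 0, np.float64(0.061)], 0]]
end [ 0.643  -0.0444  0.271   0.7333]
```

View pics/s2.png

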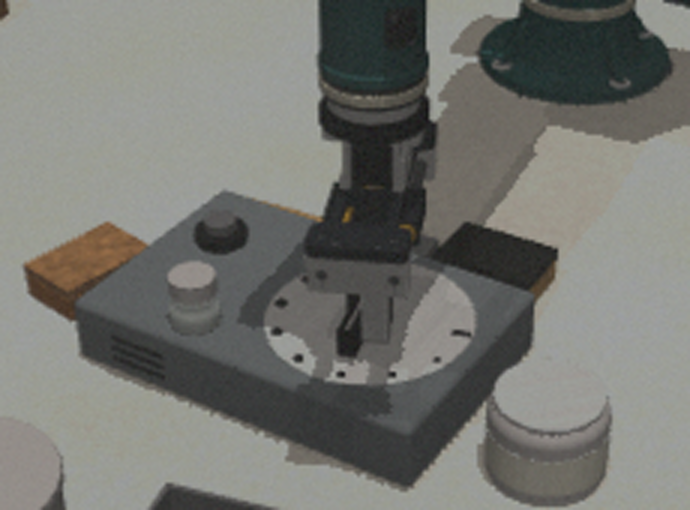

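The lever sits at dot three, (341,375) in the crop, with the finger just behind it.

Emit:
{"op": "apply_moves", "data": {"plan": [[[-0.0021, 0, 0.001], [0, 0, 0.061], 0], [[-0.0028, 0.0008, 0.001], [0, 0, 0.061], 0], [[-0.0028, 0.0008, 0], [0, 0, 0.061], 0], [[-0.0028, 0.0008, 0], [0, 0, 0.061], 0], [[-0.0028, 0.0008, 0], [0, 0, 0.061], 0]]}}

```text
clock: 5.2
eef_pos: [0.648, -0.0098, 0.2714]
eef_rot: [[0.102, 0.995, 0.004], [0.995, -0.102, 0.002], [0.002, 0.003, -1.0]]
wrist_force: [-2.1, 2.3, 1.1]
opening: 0.0004
finger_force: 0.9
```

Emit:
{"op": "apply_moves", "data": {"plan": [[[-0.0028, 0.0008, 0], [0, 0, 0.061], 0], [[-0.0028, 0.0008, 0], [0, 0, 0.061], 0], [[-0.0028, 0.0008, 0], [0, 0, 0.061], 0], [[-0.0028, 0.0008, 0], [0, 0, 0.061], 0], [[-0.0028, 0.0008, 0], [0, 0, 0.061], 0]]}}

```text
clock: 5.7
eef_pos: [0.6488, -0.0249, 0.271]
eef_rot: [[0.397, 0.918, 0.003], [0.918, -0.397, 0.0], [0.002, 0.003, -1.0]]
wrist_force: [0.3, 2.1, 0.1]
opening: 0.0004
finger_force: 0.8
```

Run:
```python
from h import *
p,s=pose();th=np.degrees(p[3])-90;print(p,th,s["wrist_force"],face(th))
```

```text
[ 0.64875512 -0.02492447  0.27101418  1.16265775] -23.38461768677419 [0.3259241  2.07972941 0.05712141] [ 0.64895728 -0.02509265  0.271       1.16265775]
```

Emit:
{"op": "apply_moves", "data": {"plan": [[[-0.0028, 0.0008, 0], [0, 0, 0.061], 0], [[-0.0028, 0.0008, 0], [0, 0, 0.061], 0], [[-0.0028, 0.0008, 0], [0, 0, 0.061], 0], [[-0.0028, 0.0008, 0], [0, 0, 0.061], 0], [[-0.0028, 0.0008, 0], [0, 0, 0.061], 0]]}}

```text
clock: 6.2
eef_pos: [0.6451, -0.039, 0.271]
eef_rot: [[0.654, 0.757, 0.003], [0.757, -0.654, -0.001], [0.002, 0.003, -1.0]]
wrist_force: [0.1, 1.1, -0.9]
opening: -0.0
finger_force: 0.0
```

Emit:
{"op": "apply_moves", "data": {"plan": [[[-0.0028, 0.0008, 0], [0, 0, 0.061], 0], [[-0.002, 0.0006, 0], [0, 0, 0.043], 0], [[0, 0, 0], [0, 0, 0], 0]]}}

```text
clock: 6.5
eef_pos: [0.6429, -0.0438, 0.2708]
eef_rot: [[0.728, 0.686, 0.003], [0.686, -0.728, -0.001], [0.002, 0.003, -1.0]]
wrist_force: [-0.3, -0.3, 0.7]
opening: 0.0004
finger_force: 0.0
```

Run:
```python
from h import *
p,s=pose();th=np.degrees(p[3])-90;print(p,th,s["wrist_force"],face(th))
cv2.imwrite("pics/s3.png",cv2.resize(manip.snapshot("scene")[160:330,170:400],None,fx=3,fy=3,interpolation=cv2.INTER_CUBIC))
```

```text
[ 0.64288221 -0.04384254  0.27082177  0.75580839] -46.695369224059384 [-0.28759207 -0.25087649  0.70948063] [ 0.64348023 -0.04345912  0.271       0.75580839]
```

View pics/s3.png

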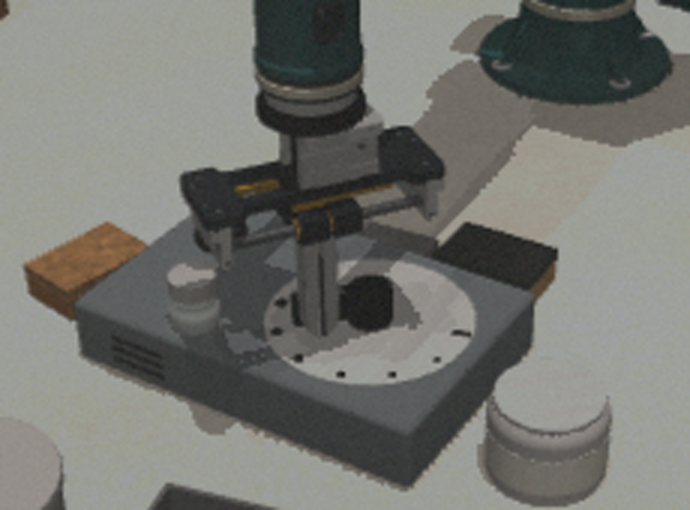

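The fingers are at (320,300), and the lever is mostly hidden just behind them towards five. No contact force is left. I'll back off, rise and check.

Emit:
{"op": "apply_moves", "data": {"plan": [[[0.01, 0, 0], [0, 0, 0], 0], [[0.006, 0, -0.02], [0, 0, 0], 0], [[0, 0, -0.04], [0, 0, 0], 0], [[0, 0, -0.04], [0, 0, 0], 0], [[0, 0, 0], [0, 0, 0], 0]]}}

```text
clock: 7.05
eef_pos: [0.6555, -0.0317, 0.3776]
eef_rot: [[0.727, 0.687, 0.015], [0.687, -0.727, -0.002], [0.01, 0.012, -1.0]]
wrist_force: [0.8, 0.1, 1.3]
opening: 0.0005
finger_force: 0.0
```

Run:
```python
from h import *
p,s=pose();print(p,s["wrist_force"])
plan(p,[[*BT,.36,p[3]]],.045)
```

```text
[ 0.65552924 -0.03171946  0.37759402  0.75729861] [0.83948637 0.06022165 1.31831229]
[[[-0.0368, 0.0051, 0.0035], [0, 0, np.float64(-0.0)], 0], [[-0.0369, 0.005, 0.0035], [0, 0, np.float64(-0.0)], 0], [[-0.0368, 0.0051, 0.0036], [0, 0, np.float64(-0.0)], 0], [[-0.0369, 0.0051, 0.0035], [0, 0, np.float64(-0.0)], 0], [[-0.0368, 0.0051, 0.0035], [0, 0, np.float64(-0.0)], 0]]
end [ 0.5391 -0.1767  0.36    0.7573]
```

Emit:
{"op": "apply_moves", "data": {"plan": [[[-0.037, 0.005, 0.003], [0, 0, 0], 0], [[-0.037, 0.005, 0.003], [0, 0, 0], 0], [[-0.037, 0.005, 0.003], [0, 0, 0], 0], [[-0.037, 0.005, 0.003], [0, 0, 0], 0], [[-0.037, 0.005, 0.003], [0, 0, 0], 0]]}}

```text
clock: 7.55
eef_pos: [0.5361, -0.178, 0.3531]
eef_rot: [[0.727, 0.687, -0.0], [0.687, -0.727, 0.0], [-0.0, -0.0, -1.0]]
wrist_force: [-0.2, -0.9, -0.3]
opening: 0.0005
finger_force: 0.0
```

Emit:
{"op": "apply_moves", "data": {"plan": [[[0, 0, 0.02], [0, 0, 0], 0], [[0, 0, 0.02], [0, 0, 0], 0], [[0, 0, 0], [0, 0, 0], 0], [[0, 0, 0], [0, 0, 0], 0]]}}

```text
clock: 7.95
eef_pos: [0.5371, -0.1771, 0.3133]
eef_rot: [[0.727, 0.686, -0.001], [0.686, -0.727, 0.001], [-0.0, -0.001, -1.0]]
wrist_force: [0.2, 0.1, 1.3]
opening: 0.0005
finger_force: 0.0
```

Run:
```python
from h import *
p,s=pose();print(p,s["wrist_force"]);plan(p,[[*BT,.302,p[3]]])
cv2.imwrite("pics/s4.png",cv2.resize(manip.snapshot("scene")[160:330,170:400],None,fx=3,fy=3,interpolation=cv2.INTER_CUBIC))
```

```text
[ 0.53709775 -0.1771419   0.31331852  0.75655198] [0.20282185 0.08696895 1.29322932]
[[[0.0018, 0.0011, 0.0113], [0, 0, np.float64(-0.0)], 0]]
end [ 0.5392 -0.1767  0.302   0.7566]
```

View pics/s4.png

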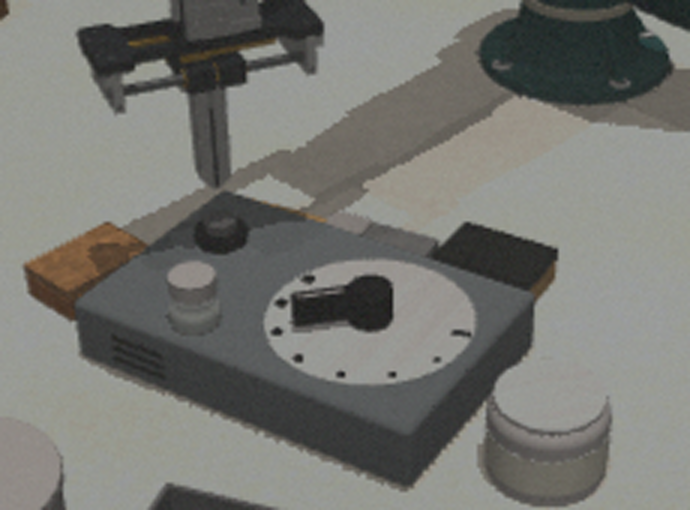

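The lever tip is at about (294,310), near dots five (277,333) and six (281,303). I'll project both hypotheses to tell them apart.

Run:
```python
from h import *
def proj(n,P):
    c=manip.camera_model(n);T=np.linalg.inv(c["world_from_camera"]);q=c["intrinsics"]@(T[:3,:3]@P+T[:3,3]);return q[:2]/q[2]
for k in (4,5,6):
    t=np.radians(93.24-30*k);u=np.array([np.cos(t),np.sin(t)]);w=np.array([-u[1],u[0]])
    print(k,[((proj("scene",np.array([*(AX+.06*u+e*w),z]))-[170,160])*3).round().tolist() for e,z in((.007,.09),(-.007,.09),(.007,.068),(-.007,.068))])
```

```text
4 [[313.0, 320.0], [300.0, 312.0], [314.0, 344.0], [302.0, 336.0]]
5 [[290.0, 300.0], [287.0, 290.0], [291.0, 324.0], [288.0, 313.0]]
6 [[289.0, 276.0], [295.0, 267.0], [290.0, 300.0], [296.0, 290.0]]
```

The projections match five. Now the button.

Emit:
{"op": "apply_moves", "data": {"plan": [[[0.0018, 0.001, 0.01], [0, 0, 0], 0], [[0, 0, 0.008], [0, 0, 0], 0], [[0, 0, 0.004], [0, 0, 0], 0], [[0, 0, 0.003], [0, 0, 0], 0], [[0, 0, 0.003], [0, 0, 0], 0]]}}

```text
clock: 8.5
eef_pos: [0.5389, -0.1769, 0.2854]
eef_rot: [[0.728, 0.686, -0.0], [0.686, -0.728, -0.0], [-0.0, -0.0, -1.0]]
wrist_force: [0.6, -0.4, 0.2]
opening: 0.0008
finger_force: 0.0
```

Emit:
{"op": "apply_moves", "data": {"plan": [[[0, 0, 0.002], [0, 0, 0], 0], [[0, 0, 0.002], [0, 0, 0], 0], [[0, 0, 0], [0, 0, 0], 0]]}}

```text
clock: 8.8
eef_pos: [0.5389, -0.177, 0.2817]
eef_rot: [[0.728, 0.686, 0.0], [0.686, -0.728, -0.0], [0.0, 0.0, -1.0]]
wrist_force: [0.1, 0.1, 0.6]
opening: 0.0003
finger_force: 0.0
```

Tip at 0.083, no contact yet.

Emit:
{"op": "apply_moves", "data": {"plan": [[[0, 0, 0.002], [0, 0, 0], 0], [[0, 0, 0.002], [0, 0, 0], 0], [[0, 0, 0.002], [0, 0, 0], 0], [[0, 0, 0], [0, 0, 0], 0]]}}

```text
clock: 9.2
eef_pos: [0.5389, -0.177, 0.2761]
eef_rot: [[0.728, 0.686, 0.001], [0.686, -0.728, -0.0], [0.0, 0.001, -1.0]]
wrist_force: [-1.2, 0.5, 4.7]
opening: 0.0005
finger_force: 2.2
```

Emit:
{"op": "apply_moves", "data": {"plan": [[[0, 0, 0.002], [0, 0, 0], 0], [[0, 0, 0], [0, 0, 0], 0]]}}

```text
clock: 9.4
eef_pos: [0.5389, -0.177, 0.2754]
eef_rot: [[0.728, 0.686, 0.001], [0.686, -0.728, -0.001], [0.0, 0.001, -1.0]]
wrist_force: [-2.8, 1.0, 9.4]
opening: 0.0004
finger_force: 4.5
```

Emit:
{"op": "apply_moves", "data": {"plan": [[[0, 0, 0.002], [0, 0, 0], 0], [[0, 0, 0], [0, 0, 0], 0], [[0, 0, 0], [0, 0, 0], 0]]}}

```text
clock: 9.7
eef_pos: [0.5389, -0.1769, 0.2753]
eef_rot: [[0.728, 0.686, 0.002], [0.686, -0.728, -0.001], [0.001, 0.002, -1.0]]
wrist_force: [-5.5, 2.5, 15.4]
opening: 0.0006
finger_force: 7.7
```

Run:
```python
from h import *
p,s=pose();print(p,s["wrist_force"])
im=manip.snapshot("scene")[195:265,200:290]
cv2.imwrite("pics/s5.png",cv2.resize(im,None,fx=7,fy=7,interpolation=cv2.INTER_CUBIC))
```

```text
[ 0.53885564 -0.17693225  0.27527757  0.75593402] [-5.47391559  2.51055808 15.36387104]
```

View pics/s5.png

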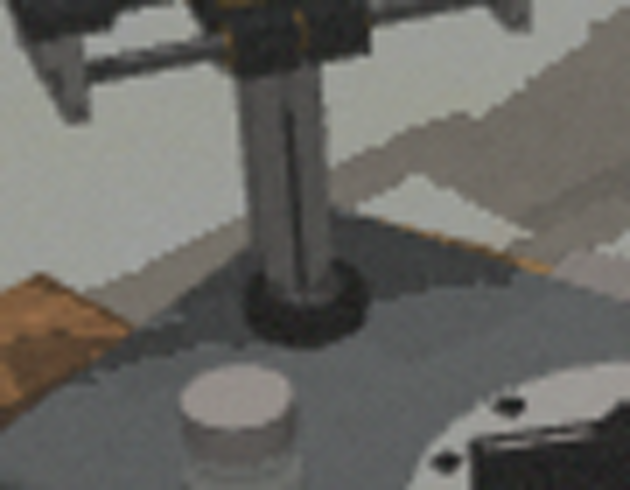

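The finger is centred on the button at about (300,300) and it has bottomed out: 15 N with no further travel. I'll raise slowly, checking the spring force over the travel.

Emit:
{"op": "apply_moves", "data": {"plan": [[[0, 0, -0.004], [0, 0, 0], 0], [[0, 0, -0.002], [0, 0, 0], 0], [[0, 0, 0], [0, 0, 0], 0]]}}

```text
clock: 10.05
eef_pos: [0.5389, -0.177, 0.2779]
eef_rot: [[0.728, 0.686, 0.001], [0.686, -0.728, -0.0], [0.0, 0.001, -1.0]]
wrist_force: [-0.5, -0.9, 2.7]
opening: 0.0008
finger_force: 1.7
```

Emit:
{"op": "apply_moves", "data": {"plan": [[[0, 0, -0.001], [0, 0, 0], 0], [[0, 0, -0.001], [0, 0, 0], 0], [[0, 0, 0], [0, 0, 0], 0]]}}

```text
clock: 10.35
eef_pos: [0.539, -0.177, 0.2795]
eef_rot: [[0.728, 0.686, 0.0], [0.686, -0.728, -0.0], [0.0, 0.0, -1.0]]
wrist_force: [0.8, -0.5, 2.9]
opening: 0.0006
finger_force: 1.2
```

The force stayed springy over more than 4 mm of rise, so this was a genuine full press. Now clear the hand.

Emit:
{"op": "apply_moves", "data": {"plan": [[[0, 0, -0.01], [0, 0, 0], 0], [[0, 0, -0.03], [0, 0, 0], 0], [[0, 0, -0.04], [0, 0, 0], 0], [[0, 0, -0.04], [0, 0, 0], 0], [[0, 0, -0.01], [0, 0, 0], 0]]}}

```text
clock: 10.85
eef_pos: [0.539, -0.1769, 0.4154]
eef_rot: [[0.728, 0.686, 0.008], [0.686, -0.728, -0.003], [0.003, 0.008, -1.0]]
wrist_force: [1.4, 0.4, 1.2]
opening: 0.0001
finger_force: 0.0
```

Emit:
{"op": "apply_moves", "data": {"plan": [[[-0.04, 0, 0], [0, 0, 0], 0], [[-0.04, 0, 0], [0, 0, 0], 0], [[-0.04, 0, 0], [0, 0, 0], 0], [[0, 0, 0], [0, 0, 0], 0], [[0, 0, 0], [0, 0, 0], 0]]}}

```text
clock: 11.35
eef_pos: [0.451, -0.2596, 0.4087]
eef_rot: [[0.729, 0.685, -0.001], [0.685, -0.729, 0.002], [0.0, -0.002, -1.0]]
wrist_force: [-0.2, 0.2, -0.8]
opening: 0.0003
finger_force: 0.0
```

Run:
```python
from h import *
p,s=pose();print(p,s["wrist_force"],s["clock"],abs(s["qvel"]).max())
im=manip.snapshot("scene")[160:330,170:400]
cv2.imwrite("pics/s6.png",cv2.resize(im,None,fx=3,fy=3,interpolation=cv2.INTER_CUBIC))
```

```text
[ 0.45102656 -0.25961004  0.40871722  0.7539534 ] [-0.23017998  0.17251192 -0.81880633] 11.35 1.899591898071544
```

View pics/s6.png

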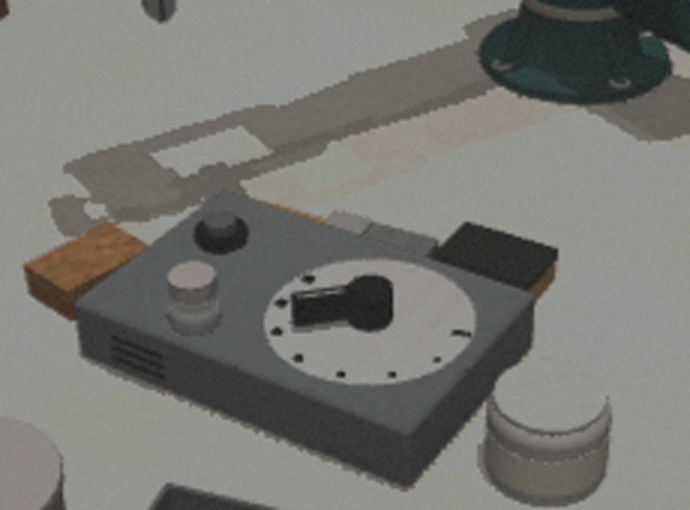

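The picture shows the lever at (294,310), still as before, the button back up at (220,220), the jar and blocks in place, and the hand clear. A numeric top-view check decides whether to sign off.

Run:
```python
from h import *
g=cv2.cvtColor(manip.snapshot("top"),cv2.COLOR_BGR2GRAY)
c=manip.camera_model("top");T=np.linalg.inv(c["world_from_camera"])
v={}
for a in np.arange(-130,100,2.):
    t=np.radians(93.24+a-93.24);P=np.array([[*(AX+r*np.array([np.cos(t),np.sin(t)])+e*np.array([-np.sin(t),np.cos(t)])),.09] for r in np.arange(.03,.056,.004) for e in(-.005,.005)])
    q=c["intrinsics"]@(T[:3,:3]@P.T+T[:3,3:]);uv=(q[:2]/q[2]).T.round().astype(int)
    v[a]=g[uv[:,1],uv[:,0]].mean()
b=min(v,key=v.get);print("lever",b,"five -56.8",v[b])
if abs(b+56.8)<6: print(manip.sign_off())
```

```text
lever -56.0 five -56.8 45.5
the job is handed in; nothing more can be done
None
```

The job is handed in: the selector rests at speed five (lever measured at -56°, five is -56.8°), the start button was pressed fully down and came back up, and the hand is clear at about 11 s.

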